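# Shut the shed bench down: grinder, extractor, light

## Task

The gate ironwork is cleaned up, so shut the bench down with your fingertips: press the red stop button on the blue grinder switch fully in, let the dust extractor run on by itself for at least three seconds to clear its pipe, press in the red stop button on the yellow extractor switch, and last of all turn the bench light off by pressing the raised far end of the white light switch's rocker right down. Leave the grey drill switch alone and do not pick up or push aside any of the loose ironmongery lying round the switches.

Things in the scene. Friction and masses are not known exactly. Their poses are not given: they have to be found in the camera images.
- grinder_switch: Blue steel two-button machine switch, 112 (x) x 62 (y) x 42 mm high, fixed to the bench face up; origin at the centre of its underside, z up, yaw within 0.4 rad. Buttons at 23 mm either side of centre in black collars (35 mm across, top at 50 mm): red STOP (28 mm across) towards -x, nearer the robot; green START towards +x. Linked: one in drives the other out. Tops at 62 mm when out, 56 when in.
- grinder_stop_top (a point): centre of the top face of the red STOP button on the blue grinder switch (moves with the button); 62 mm above the bench while out. Press straight down.
- grinder_stop (a joint): travel of the blue grinder switch's red STOP button in m: 0 = out (machine running, as at the start), 0.006 = pressed fully in (stopped). Stiff, no spring: it moves under about 3 to 4 N, stays where it is left, and stops hard when fully in.
- extractor_switch: Yellow steel two-button machine switch, 112 (x) x 62 (y) x 42 mm high, fixed to the bench face up; origin at the centre of its underside, z up, yaw within 0.4 rad. Buttons at 23 mm either side of centre in black collars (35 mm across, top at 50 mm): red STOP (28 mm across) towards -x, nearer the robot; green START towards +x. Linked: one in drives the other out. Tops at 62 mm when out, 56 when in.
- extractor_stop_top (a point): centre of the top face of the red STOP button on the yellow extractor switch (moves with the button); 62 mm above the bench while out. Press straight down.
- extractor_stop (a joint): travel of the yellow extractor switch's red STOP button in m: 0 = out (machine running, as at the start), 0.006 = pressed fully in (stopped). Stiff, no spring: it moves under about 3 to 4 N, stays where it is left, and stops hard when fully in.
- lamp_switch: White weatherproof light switch, 88 x 88 x 44 mm high, screwed to the bench face up; origin at the centre of its underside, z up, +x away from the robot (yaw within 0.4 rad). A grey rocker 64 mm long (x) and 46 mm wide, with a red line across its near end, pivots about the switch's y axis, 49 mm above the underside.
- lamp_off_pad (a point): the spot to press for off: on the top face of the rocker, 22 mm from its pivot towards the far (+x) end, now raised about 57 mm above the bench; about 51 mm when off (moves with the rocker). Press straight down.
- lamp (a joint): rocker angle in rad: 0 = light on (far end up, as at the start), 0.24 = off (far end fully down). Stiff, no spring: it moves under about 3 to 4 N at the pad, stays where it is left, and stops hard when fully over.
- drill_switch: The pillar drill's switch, grey, of the same build and size as the blue and yellow ones, fixed to the bench; origin at the centre of its underside. It is already off (red in, green out): leave it alone.
- drill_start (a joint): travel of the grey drill switch's green START button in m: 0 = out (drill off, as at the start), 0.006 = in (drill on).
- drawer_near_edge (a point): middle of the top of the near (robot side) wall of an open wooden drawer with a green floor that stands on the bench beyond the switches, 420 mm wide (y), 230 mm deep (x, away from the robot), 70 mm high, fixed. Nothing to do there.
- padlock_center (a point): laminated steel padlock lying loose on its side among the switches, 36 x 44 x 24 mm body plus 36 mm of shackle towards its +x; the point is half-way up, between body and shackle. Leave alone.
- cupboard_turn_center (a point): brass cupboard turn lying loose among the switches, back plate 52 x 34 mm, 31 mm high with its turn; the point is at its middle, half-way up. Leave alone.
- coach_bolt_a_center (a point): galvanised coach bolt lying loose among the switches along its x, 136 mm long, 28 mm across head and washer; the point is on its axis near mid-length. Leave alone.
- gate_handle_center (a point): grey cast gate handle lying loose on the bench to the right of the switches, 220 (its y, about along the robot's x)  x 32 x 52 mm high; the point is at its middle, half-way up. Leave alone.
Mind the look-alikes: they are no part of the job. What is shaped like the lamp_switch but purple is not meant.

How it is judged:
By the outcome, as a careful person would: the job done as asked, in the order asked, and still so for the second after the job is handed in, with the robot touching nothing.
It also fails if it takes over 54 s, if anything falls off the work surface, if the arm or the gripper's body presses on something with over 40 N, if the wrist force passes 120 N, or if a joint passes its speed limit or range.

## Robot

A 7-joint arm with a two-finger parallel gripper is mounted at the origin on the work surface. World frame = base frame: x ahead of the robot, y to its left, z up, the work surface at z = 0. Lengths are in m, angles in rad, forces in N, time in s.
With the tool pointing down it reaches from about 0.425 to 0.875 m from the base axis. Payload 8.4 kg.
Tool frame: the origin (TCP) lies at the very end of the fingers, on their centre line; the grasp point (between the pads) lies 19 mm behind it; z points along the fingers, y is the line along which they close (so a half turn about z gives the same grasp; the last joint's range is limited). The gripper opens to 85 mm and grips with 20 to 120 N. Pads are 22 mm wide; open, the fingers measure 114 mm over their backs; the gripper's body (76 mm by 85 mm) begins 54 mm behind the grasp point. The pads swing forward as they close: fully open they stand 13 mm farther back than shut.
Start: joints at [-1.211, 0.333, 0.04, 1.465, -0.013, 1.343, -0.059], TCP at [0.288, 0.583, 0.231] pointing down, gripper open.
Joint ranges: [-2.58, 2.58], [-0.38, 2.09], [-1.3, 1.39], [0.25, 2.4], [-1.5, 4.64], [0.08, 2.09], [-2.65, 2.65]. Speed limits (rad/s): [2.22, 2.22, 2.79, 2.79, 3.14, 3.14, 3.14].

## Interface

Orientations are given as a rotation vector (axis times angle).
In Python, from cell import arm, cams gives the robot as it stands. The module is installed in compiled form; this text tells all that it offers.
- The arm moves only by the tool carry_out, never from a script. Its argument "targets" is a list of rows, each an object of numbers: "dx", "dy", "dz": the shift along the tool's x, y, z in cm; "roll": the turn about the tool's z in rad. In form: [{"dx": .., "dy": .., "dz": .., "roll": ..}, ...]. A call has 1 to 8 rows; each row shifts and turns the commanded pose from where the row before left it, along the tool's axes as they then stand; what a row does not reach is not made up. A row lasts 1/8 s, in which the tool goes at most 62.5 mm and 10.7 degrees, less where a joint would pass 70% of its speed; a pose out of reach is approached as far as the arm can. A call is refused whole if a number of a shift passes 6.25 or a number of a turn 0.188, either way. A call with a gripper value outside its range is refused whole. "claw" is the opening, from -1 (shut) to 1 (fully open), set as the call begins (left out, the last holds). The fingers move at their own pace and stop on an object; "grip_force" is the grip in N (left out, the last holds). Time passes only in rows, so rows that do not move let the fingers close. It gives the time, the measured TCP pose, the force, the opening and the grip force at its end, in the units of the state.
- arm.read_state(): the state, without advancing time (a new reading comes with each control period).
- cams.get_image(name): name is "side" or "top"; returns (picture, depth): 420x560x3 uint8, blue, green, red; 420x560 float32, m along the optical axis (not along the pixel's ray), 0 where there is no reading.
- cams.camera_info(name): a dict with "fovy" (degrees; the focal length in pixels is half the picture's height over the tangent of half this angle, whatever the lens; pixels are square), "cx", "cy" (the principal point, pixels), "R" (3x3) and "t" (3): a world point X has camera coordinates R X + t. Camera axes: x right, y down, z forward; pixel columns grow to the right and rows downward; lengths in m; the calibration is good to about 2 mm. A picture is of the moment at which its call begins. camera_info takes no time and is no camera call.
- arm.job_done(): hands the job in; it is judged then, once.
The state is a dict: "time": time; "q": joint angles; "qvel": joint speeds; "tau": joint torques, N m; "position": TCP position; "orientation": TCP orientation; "force": force on the tool from outside, world axes, zero at the start; "torque": the same for the moment, N m; "gripper_width": finger opening in m; "finger_force": force on a finger pad.
Only numpy, scipy, OpenCV 4.12 (cv2) and the standard library are available. Lean on these libraries where they do the work, as an engineer would, in place of code of your own. Each camera call takes 0.05 s, during which the arm holds its last target. There are 200 camera calls.

## Working session

There is one attempt and no reset: what is moved stays moved. The work goes in short steps, Python scripts to look and compute and a tool call to move; the robot and the scene stay as the last step left them, time stands still between calls to the robot, and variables do not carry over. Pictures are saved under pics/ and viewed, at most 10 in all, crops included, and the job is handed in when it is done.

Besides the shell and the picture viewer there is one more tool, called after "Emit:" by a JSON object that holds its "fn" and its "kwargs". carry_out: Moves the arm, as the interface text tells. Its arguments: {"type":"object","properties":{"targets":{"type":"array","items":{"type":"object","properties":{"dx":{"type":"number"},"dy":{"type":"number"},"dz":{"type":"number"},"roll":{"type":"number"}}}},"claw":{"type":"number"},"grip_force":{"type":"number"}},"required":["targets"]}

```bash
mkdir -p pics; python3 - <<'E'
from cell import arm,cams
import cv2,numpy as np
for n in("top","side"):
    p,d=cams.get_image(n); cv2.imwrite(f"pics/{n}0.png",p); np.save(f"pics/{n}0.npy",d)
    i=cams.camera_info(n); print(n,i)
s=arm.read_state(); print({k:np.round(s[k],3) for k in("time","position","orientation","force","gripper_width")})
E
```

```text
top {'fovy': 49.42705094911636, 'cx': 272.0621205452996, 'cy': 213.8225745456294, 'R': array([[ 1.35376554e-02, -9.99904584e-01,  2.74867230e-03],
       [-9.77172555e-01, -1.38126553e-02, -2.11997660e-01],
       [ 2.12015399e-01,  1.84024127e-04, -9.77266308e-01]]), 't': array([-0.05142239,  0.60829427,  1.17393609])}
side {'fovy': 47.18368490333279, 'cx': 279.454508518394, 'cy': 208.45797411576498, 'R': array([[ 8.08059528e-01, -5.89100678e-01, -4.37021593e-04],
       [-4.46731198e-01, -6.12289772e-01, -6.52328500e-01],
       [ 3.84019578e-01,  5.27315491e-01, -7.57936235e-01]]), 't': array([-0.49680778,  0.29357367,  0.93338648])}
{'time': np.float64(0.1), 'position': array([0.288, 0.582, 0.23 ]), 'orientation': array([-7.140e-01, -3.059e+00,  2.000e-03]), 'force': array([ 0.442, -0.322, -0.837]), 'gripper_width': np.float64(0.086)}
```

View pics/top0.png

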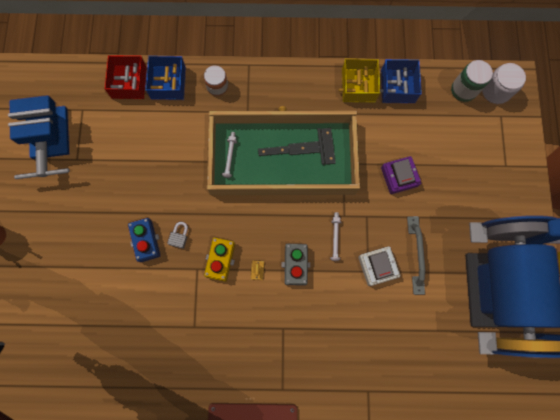

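View pics/side0.png

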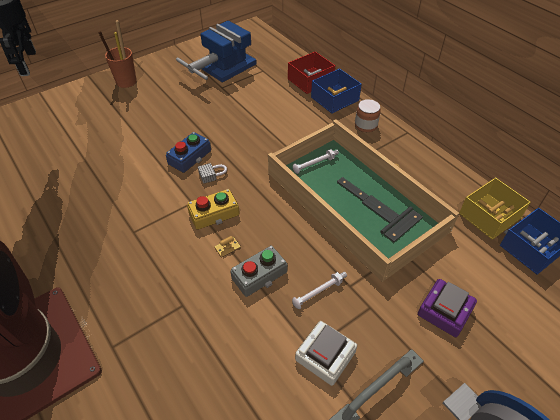

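Top view: the blue grinder switch is at (143,240) with its red button at (143,246). The yellow extractor is at (220,259) with red at (216,267), and the grey drill switch is at (296,265). There are two rocker look-alikes: white (380,267) and purple (401,175). White is the one described. I'll measure now and confirm in one crop.

```bash
cat > h.py <<'E'
import numpy as np,cv2
from cell import arm,cams
def ray(n,uv):
    i=cams.camera_info(n); f=210/np.tan(np.radians(i["fovy"]/2)); R=np.array(i["R"]);t=np.array(i["t"])
    d=R.T@np.array([(uv[0]-i["cx"])/f,(uv[1]-i["cy"])/f,1]); return -R.T@t,d
def plane(n,uv,z):
    o,d=ray(n,uv); return o+d*(z-o[2])/d[2]
def two(a,b):
    (o1,d1),(o2,d2)=ray("top",a),ray("side",b)
    s=np.linalg.lstsq(np.c_[d1,-d2],o2-o1,rcond=None)[0]
    p,q=o1+s[0]*d1,o2+s[1]*d2; return (p+q)/2,np.linalg.norm(p-q)
def blob(img,box,lo,hi):
    x0,y0,x1,y1=box; h=cv2.cvtColor(img[y0:y1,x0:x1],cv2.COLOR_BGR2HSV)
    m=cv2.inRange(h,lo,hi)
    n,l,st,c=cv2.connectedComponentsWithStats(m)
    k=1+np.argmax(st[1:,4]); return c[k]+[x0,y0],st[k,4],(l==k)
RED=((0,180,90),(6,255,255)); GRN=((55,120,50),(85,255,255))
E
python3 - <<'E'
from h import *
T=cv2.imread("pics/top0.png");S=cv2.imread("pics/side0.png")
B={"blue":((125,215,165,265),(160,125,215,172)),"yel":((200,233,238,285),(183,183,243,230)),"grey":((280,238,312,290),(228,240,292,296))}
for k,(bt,bs) in B.items():
  for nm,c in(("red",RED),("grn",GRN)):
    a,n,_=blob(T,bt,*c);b,m,_=blob(S,bs,*c)
    z=.062 if (nm=="red")!=(k=="grey") else .056
    print(k,nm,a.round(1),n,b.round(1),m,plane("top",a,z).round(4),plane("side",b,z).round(4),np.round(two(a,b)[0],4))
# white body / grey rocker
for n,I,bx in(("top",T,(350,235,412,295)),("side",S,(285,312,368,390))):
  x0,y0,x1,y1=bx; h=cv2.cvtColor(I[y0:y1,x0:x1],cv2.COLOR_BGR2HSV)
  for nm,lo,hi in(("white",(0,0,150),(180,60,255)),("rocker",(0,0,60),(180,50,145)),("line",(0,130,80),(8,255,255))):
    m=cv2.inRange(h,lo,hi); nn,l,st,c=cv2.connectedComponentsWithStats(m)
    if nn<2: continue
    k=1+np.argmax(st[1:,4]); p=np.argwhere(l==k)[:,::-1].astype(np.float32); r=cv2.minAreaRect(p)
    print(n,nm,st[k,4],c[k]+[x0,y0],(cv2.boxPoints(r)+[x0,y0]).round(1).tolist())
a=cv2.resize(T[225:305,120:240],(480,320),interpolation=2);b=cv2.resize(T[225:305,340:420],(320,320),interpolation=2)
c=cv2.resize(S[305:395,280:370],(400,280),interpolation=2);d=cv2.resize(S[125:230,155:250],(400,280),interpolation=2)
cv2.imwrite("pics/crop1.png",np.vstack([np.hstack([a,b]),np.hstack([c,d])]))
E
```

```text
blue red [142.1 245.7] 74 [179.9 145.7] 66 [0.5173 0.304  0.062 ] [0.5162 0.3019 0.062 ] [0.5175 0.3049 0.0591]
blue grn [138.3 229.8] 73 [192.5 137.7] 49 [0.5616 0.3195 0.056 ] [0.5608 0.3168 0.056 ] [0.5622 0.3204 0.0527]
yel red [215.8 265.9] 84 [201.9 201.4] 94 [0.4661 0.1046 0.062 ] [0.4652 0.101  0.062 ] [0.4667 0.1051 0.0571]
yel grn [219.9 249.2] 69 [220.3 195.7] 41 [0.5115 0.0959 0.056 ] [0.5116 0.096  0.056 ] [0.5115 0.0959 0.0562]
grey red [296.2 271.4] 88 [249.2 266.7] 112 [ 0.4549 -0.1094  0.056 ] [ 0.4551 -0.1114  0.056 ] [ 0.4556 -0.1097  0.0534]
grey grn [296.5 254. ] 74 [267.6 254. ] 34 [ 0.5007 -0.1098  0.062 ] [ 0.5027 -0.1112  0.062 ] [ 0.5019 -0.1103  0.061 ]
top white 397 [377.40554156 264.38790932] [[359.9, 254.7], [388.7, 245.1], [398.9, 275.7], [370.1, 285.3]]
top rocker 500 [380.548 265.14 ] [[364.4, 256.3], [386.3, 249.5], [394.9, 277.1], [373.0, 284.0]]
top line 7 [383.         273.71428571] [[379.8, 274.4], [385.8, 272.4], [386.0, 273.0], [380.0, 275.0]]
side white 449 [312.5701559  346.93095768] [[294.6, 353.0], [319.0, 318.7], [357.0, 345.8], [332.5, 380.1]]
side rocker 843 [326.50771056 344.33096085] [[298.0, 352.2], [326.3, 320.3], [349.5, 340.9], [321.1, 372.8]]
side line 26 [319.69230769 354.19230769] [[312.8, 350.3], [313.7, 349.1], [326.6, 358.1], [325.7, 359.4]]
```

View pics/crop1.png

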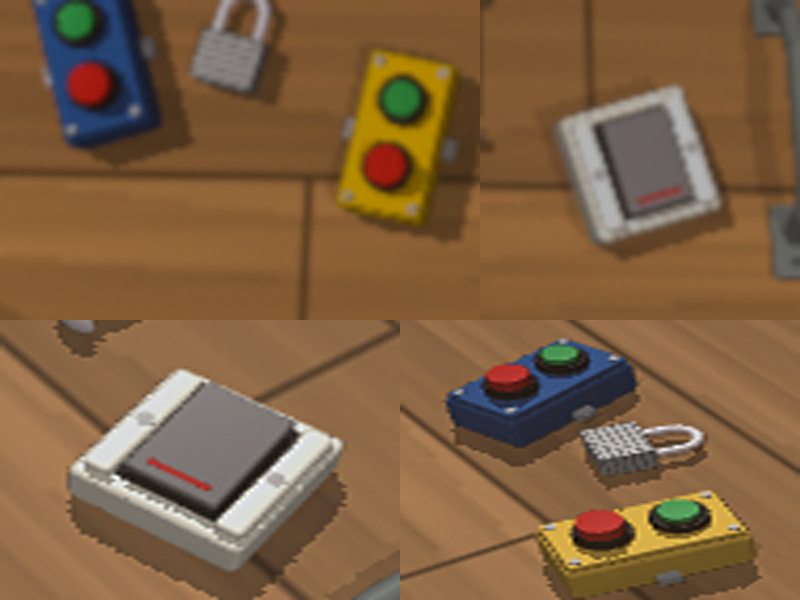

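The crop confirms it. The blue and yellow switches each have a raised red button nearer the robot. The white switch has a grey rocker with its red line at the near end, top-view pixel about (384.8,274), and the far edge at about (378,253). The purple one is ignored. Next I'll work out the lamp pad and the moves.

```bash
cat >> h.py <<'E'
from scipy.spatial.transform import Rotation as Ro
def go(p):
    s=arm.read_state(); R=Ro.from_rotvec(s["orientation"]).as_matrix()
    return (R.T@(np.array(p)-s["position"])*100).round(2)
E
python3 - <<'E'
from h import *
f=lambda c:((c[0]-480)/4+340,c[1]/4+225)
fl,fr,nr,nl=[np.array(f(c)) for c in((597,120),(668,103),(700,200),(630,217))]
far=plane("top",(fl+fr)/2,.058);near=plane("top",(nl+nr)/2,.048)
u=(far-near);print(far,near,np.linalg.norm(u)); c=(far+near)/2;u[2]=0;u/=np.linalg.norm(u)
print("pad top",c+22e-3*u,"yaw",np.arctan2(u[1],u[0]))
g=lambda c:(c[0]*90/400+280,(c[1]-320)*90/280+305)
F=plane("side",(np.array(g((205,382)))+g((297,432)))/2,.058);N=plane("side",(np.array(g((122,468)))+g((213,515)))/2,.048)
print("side",F,N,(F+N)/2+22e-3*u)
s=arm.read_state();print(Ro.from_rotvec(s["orientation"]).as_matrix().round(3))
print(go((.515,.302,.12)))
E
```

```text
[ 0.50730205 -0.3291158   0.058     ] [ 0.44369567 -0.35088504  0.048     ] 0.06796816799731444
pad top [ 0.49631355 -0.33287661  0.053     ] yaw 0.3297532772778421
side [ 0.50447991 -0.33396995  0.058     ] [ 0.44549039 -0.35144148  0.048     ] [ 0.49579984 -0.3355819   0.053     ]
[[-0.897  0.443 -0.001]
 [ 0.443  0.897 -0.001]
 [-0.    -0.002 -1.   ]]
[-32.8  -15.06  11.07]
```

Emit:
{"fn": "carry_out", "kwargs": {"targets": [{"dx":-4.1,"dy":-1.9,"dz":1},{"dx":-4.1,"dy":-1.9,"dz":1},{"dx":-4.1,"dy":-1.9,"dz":1},{"dx":-4.1,"dy":-1.9,"dz":1},{"dx":-4.1,"dy":-1.9,"dz":1},{"dx":-4.1,"dy":-1.9,"dz":1},{"dx":-4.1,"dy":-1.9,"dz":1},{"dx":-4.1,"dy":-1.8,"dz":1}], "claw": -1, "grip_force": 20}}

```text
validation failed for argument at $.ta...
```

Emit:
{"fn": "carry_out", "kwargs": {"targets": [{},{},{},{}]}}

```text
validation failed for argument at $.ta...
```

```bash
python3 - <<'E'
from h import *
print(go((.515,.302,.07)),arm.read_state()["gripper_width"],arm.read_state()["q"].round(2))
o=[]
for n,b in(("top",(110,190,230,280)),("side",(120,60,240,150))):
    p,d=cams.get_image(n); x0,y0,x1,y1=b; o.append(cv2.resize(p[y0:y1,x0:x1],(400,300),interpolation=2))
cv2.imwrite("pics/c2.png",np.hstack(o))
E
```

```text
[-32.8  -15.05  16.07] 0.08560642770079319 [-1.21  0.33  0.04  1.47 -0.01  1.34 -0.06]
```

View pics/c2.png

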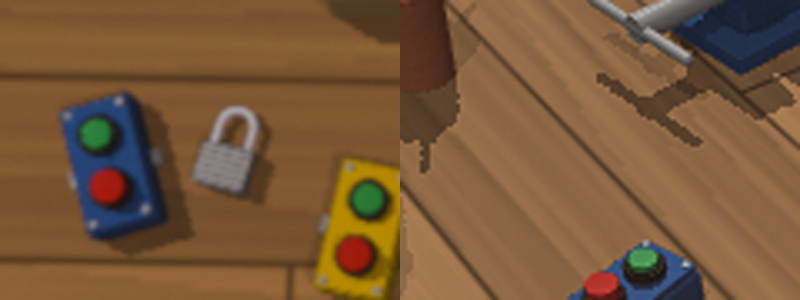

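The moves were refused because every row needs all four fields, so nothing has moved and the crop shows the arm out of view. I'll resend with full rows.

Emit:
{"fn": "carry_out", "kwargs": {"targets": [{"dx":-4.1,"dy":-1.9,"dz":1,"roll":0},{"dx":-4.1,"dy":-1.9,"dz":1,"roll":0},{"dx":-4.1,"dy":-1.9,"dz":1,"roll":0},{"dx":-4.1,"dy":-1.9,"dz":1,"roll":0},{"dx":-4.1,"dy":-1.9,"dz":1,"roll":0},{"dx":-4.1,"dy":-1.9,"dz":1,"roll":0},{"dx":-4.1,"dy":-1.9,"dz":1,"roll":0},{"dx":-4.1,"dy":-1.8,"dz":1,"roll":0}], "claw": -1, "grip_force": 20}}

```text
time: 1.2
position: [0.5158, 0.3008, 0.151]
orientation: [-0.714, -3.059, 0.0]
force: [0.8, -0.3, 1.0]
gripper_width: -0.0001
finger_force: 0.0
```

Emit:
{"fn": "carry_out", "kwargs": {"targets": [{"dx":0,"dy":0,"dz":0,"roll":0},{"dx":0,"dy":0,"dz":0,"roll":0},{"dx":0,"dy":0,"dz":0,"roll":0}]}}

```text
time: 1.58
position: [0.5143, 0.3035, 0.1515]
orientation: [-0.711, -3.06, -0.001]
force: [0.0, 0.3, 0.6]
gripper_width: 0.0001
finger_force: 0.0
```

```bash
python3 - <<'E'
from h import *
s=arm.read_state();print(go((.515,.302,.07)),s["gripper_width"],s["position"].round(4),s["force"].round(2),s["time"])
o=[]
for n,b in(("top",(90,170,210,260)),("side",(120,60,240,150))):
    p,d=cams.get_image(n); x0,y0,x1,y1=b; o.append(cv2.resize(p[y0:y1,x0:x1],(400,300),interpolation=2))
cv2.imwrite("pics/c3.png",np.hstack(o))
E
```

```text
[-0.13 -0.1   8.15] 5.565059122504003e-05 [0.5143 0.3035 0.1515] [0.03 0.32 0.56] 1.575
```

View pics/c3.png

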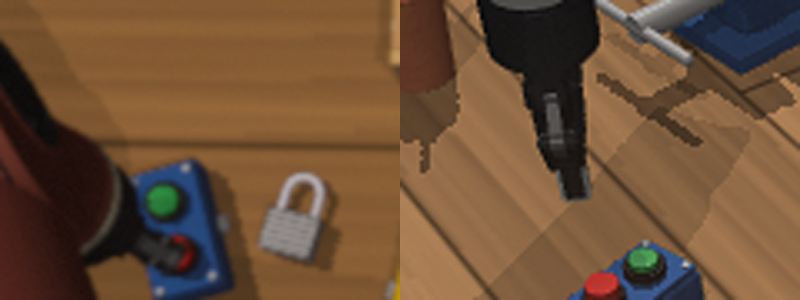

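The crop shows the slim shut fingers right above the red grinder button at crop (178,253), clear of the green one. Descending.

Emit:
{"fn": "carry_out", "kwargs": {"targets": [{"dx":-0.1,"dy":-0.1,"dz":2.5,"roll":0},{"dx":0,"dy":0,"dz":2.5,"roll":0},{"dx":0,"dy":0,"dz":2.0,"roll":0},{"dx":0,"dy":0,"dz":1.0,"roll":0},{"dx":0,"dy":0,"dz":0.4,"roll":0},{"dx":0,"dy":0,"dz":0.3,"roll":0},{"dx":0,"dy":0,"dz":0.3,"roll":0},{"dx":0,"dy":0,"dz":0,"roll":0}]}}

```text
time: 2.68
position: [0.5157, 0.3009, 0.0616]
orientation: [0.714, 3.059, 0.001]
force: [-0.2, -0.7, -0.2]
gripper_width: 0.0001
finger_force: 0.0
```

Emit:
{"fn": "carry_out", "kwargs": {"targets": [{"dx":0,"dy":0,"dz":0.2,"roll":0},{"dx":0,"dy":0,"dz":0.2,"roll":0},{"dx":0,"dy":0,"dz":0.2,"roll":0},{"dx":0,"dy":0,"dz":0,"roll":0}]}}

```text
time: 3.18
position: [0.5158, 0.3009, 0.0561]
orientation: [0.714, 3.059, 0.001]
force: [-2.8, -1.4, 9.7]
gripper_width: -0.0003
finger_force: 5.1
```

Emit:
{"fn": "carry_out", "kwargs": {"targets": [{"dx":0,"dy":0,"dz":0.1,"roll":0},{"dx":0,"dy":0,"dz":0.1,"roll":0},{"dx":0,"dy":0,"dz":0,"roll":0}]}}

```text
time: 3.55
position: [0.5158, 0.301, 0.0559]
orientation: [0.715, 3.059, 0.002]
force: [-8.6, -5.2, 27.7]
gripper_width: -0.0002
finger_force: 13.8
```

Hard stop at 56 mm, so the grinder button is fully in. Lifting.

Emit:
{"fn": "carry_out", "kwargs": {"targets": [{"dx":0,"dy":0,"dz":-0.4,"roll":0},{"dx":0,"dy":0,"dz":-1,"roll":0},{"dx":0,"dy":0,"dz":-2,"roll":0},{"dx":0,"dy":0,"dz":-3,"roll":0},{"dx":0,"dy":0,"dz":-2,"roll":0},{"dx":0,"dy":0,"dz":0,"roll":0}]}}

```text
time: 4.3
position: [0.5164, 0.3013, 0.1389]
orientation: [0.714, 3.057, 0.003]
force: [0.6, 0.9, 0.2]
gripper_width: -0.0001
finger_force: 0.0
```

```bash
python3 - <<'E'
from h import *
print(go((.464,.103,.065)))
E
```

```text
[ -4.08 -20.12   7.34]
```

Emit:
{"fn": "carry_out", "kwargs": {"targets": [{"dx":-0.5,"dy":-2.5,"dz":0,"roll":0},{"dx":-0.7,"dy":-3.5,"dz":0,"roll":0},{"dx":-0.8,"dy":-4,"dz":0,"roll":0},{"dx":-0.8,"dy":-4,"dz":0,"roll":0},{"dx":-0.7,"dy":-3.5,"dz":0,"roll":0},{"dx":-0.6,"dy":-2.6,"dz":0,"roll":0},{"dx":0,"dy":0,"dz":0,"roll":0},{"dx":0,"dy":0,"dz":0,"roll":0}]}}

```text
time: 5.3
position: [0.4631, 0.1029, 0.1368]
orientation: [-0.714, -3.059, 0.0]
force: [-0.5, 0.5, -0.6]
gripper_width: 0.0002
finger_force: 0.0
```

```bash
python3 - <<'E'
from h import *
print(go((.464,.103,.065)))
p,d=cams.get_image("top");q,_=cams.get_image("side")
cv2.imwrite("pics/c4.png",np.hstack([cv2.resize(p[200:290,110:230],(400,300),interpolation=2),cv2.resize(q[120:225,140:280],(400,300),interpolation=2)]))
E
```

```text
[-0.09  0.05  7.18]
```

View pics/c4.png

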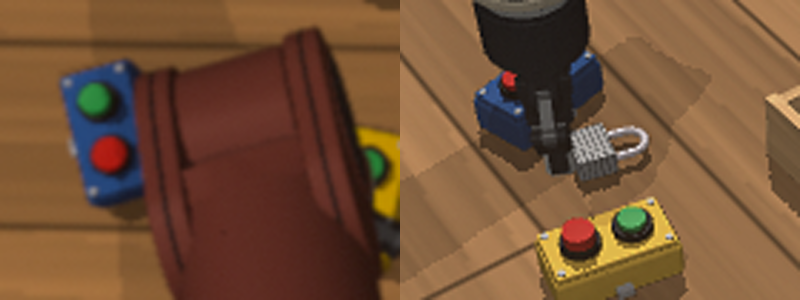

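The grinder's green button is now raised, so it is stopped, and the tool is above the yellow switch with its red button still out. I'll wait out the run-on.

Emit:
{"fn": "carry_out", "kwargs": {"targets": [{"dx":-0.1,"dy":0,"dz":0,"roll":0},{"dx":0,"dy":0,"dz":0,"roll":0},{"dx":0,"dy":0,"dz":0,"roll":0},{"dx":0,"dy":0,"dz":0,"roll":0},{"dx":0,"dy":0,"dz":0,"roll":0},{"dx":0,"dy":0,"dz":0,"roll":0},{"dx":0,"dy":0,"dz":0,"roll":0},{"dx":0,"dy":0,"dz":0,"roll":0}]}}

```text
time: 6.4
position: [0.4642, 0.1019, 0.1374]
orientation: [0.714, 3.059, 0.0]
force: [0.2, -0.2, 0.7]
gripper_width: -0.0
finger_force: 0.0
```

Emit:
{"fn": "carry_out", "kwargs": {"targets": [{"dx":0,"dy":0,"dz":0,"roll":0},{"dx":0,"dy":0,"dz":0,"roll":0},{"dx":0,"dy":0,"dz":0,"roll":0},{"dx":0,"dy":0,"dz":0,"roll":0},{"dx":0,"dy":0,"dz":0,"roll":0},{"dx":0,"dy":0,"dz":0,"roll":0},{"dx":0,"dy":0,"dz":0,"roll":0},{"dx":0,"dy":0,"dz":0,"roll":0}]}}

```text
time: 7.4
position: [0.4641, 0.1019, 0.1373]
orientation: [-0.714, -3.059, 0.0]
force: [0.7, 0.4, -0.3]
gripper_width: -0.0001
finger_force: 0.0
```

Emit:
{"fn": "carry_out", "kwargs": {"targets": [{"dx":0,"dy":0,"dz":2,"roll":0},{"dx":0,"dy":0,"dz":2.5,"roll":0},{"dx":0,"dy":0,"dz":1.8,"roll":0},{"dx":0,"dy":0,"dz":0.6,"roll":0},{"dx":0,"dy":0,"dz":0.4,"roll":0},{"dx":0,"dy":0,"dz":0.1,"roll":0},{"dx":0,"dy":0,"dz":0,"roll":0},{"dx":0,"dy":0,"dz":0,"roll":0}]}}

```text
time: 8.4
position: [0.4644, 0.102, 0.0637]
orientation: [0.714, 3.059, 0.001]
force: [0.2, -0.3, 0.9]
gripper_width: -0.0001
finger_force: 0.0
```

Emit:
{"fn": "carry_out", "kwargs": {"targets": [{"dx":0,"dy":0,"dz":0.2,"roll":0},{"dx":0,"dy":0,"dz":0.2,"roll":0},{"dx":0,"dy":0,"dz":0.2,"roll":0},{"dx":0,"dy":0,"dz":0.2,"roll":0},{"dx":0,"dy":0,"dz":0.1,"roll":0},{"dx":0,"dy":0,"dz":0.1,"roll":0},{"dx":0,"dy":0,"dz":0,"roll":0}]}}

```text
time: 9.28
position: [0.4646, 0.1022, 0.0557]
orientation: [-0.715, -3.059, -0.002]
force: [-13.3, -3.5, 39.4]
gripper_width: 0.0001
finger_force: 19.2
```

Hard stop at about 56 mm. Lifting and working out the way to the lamp.

Emit:
{"fn": "carry_out", "kwargs": {"targets": [{"dx":0,"dy":0,"dz":-0.6,"roll":0},{"dx":0,"dy":0,"dz":-1,"roll":0},{"dx":0,"dy":0,"dz":-2.5,"roll":0},{"dx":0,"dy":0,"dz":-3,"roll":0},{"dx":0,"dy":0,"dz":-3,"roll":0},{"dx":0,"dy":0,"dz":0,"roll":0}]}}

```text
time: 10.02
position: [0.4654, 0.1023, 0.1565]
orientation: [0.714, 3.056, 0.003]
force: [-1.0, 0.4, -0.5]
gripper_width: 0.0001
finger_force: 0.0
```

```bash
python3 - <<'E'
from h import *
print(go((.498,-.334,.062)))
E
```

```text
[-22.23 -37.7    9.39]
```

Emit:
{"fn": "carry_out", "kwargs": {"targets": [{"dx":-1,"dy":-1.7,"dz":0,"roll":0},{"dx":-2,"dy":-3.4,"dz":0,"roll":0},{"dx":-2,"dy":-3.4,"dz":0,"roll":0},{"dx":-2,"dy":-3.4,"dz":0,"roll":0},{"dx":-2,"dy":-3.4,"dz":0,"roll":0},{"dx":-2,"dy":-3.4,"dz":0,"roll":0},{"dx":-2,"dy":-3.4,"dz":0,"roll":0},{"dx":-2,"dy":-3.4,"dz":0,"roll":0}]}}

```text
time: 11.02
position: [0.4852, -0.1942, 0.1535]
orientation: [-0.714, -3.058, 0.0]
force: [-0.0, 0.4, 0.2]
gripper_width: 0.0
finger_force: 0.0
```

Emit:
{"fn": "carry_out", "kwargs": {"targets": [{"dx":-2,"dy":-3.4,"dz":0,"roll":0},{"dx":-2,"dy":-3.4,"dz":0,"roll":0},{"dx":-2,"dy":-3.4,"dz":0,"roll":0},{"dx":-1.2,"dy":-2,"dz":0,"roll":0},{"dx":0,"dy":0,"dz":0,"roll":0},{"dx":0,"dy":0,"dz":0,"roll":0},{"dx":0,"dy":0,"dz":0,"roll":0}]}}

```text
time: 11.9
position: [0.4964, -0.3331, 0.1541]
orientation: [-0.712, -3.059, -0.001]
force: [0.0, -0.3, -0.3]
gripper_width: -0.0003
finger_force: 0.0
```

```bash
python3 - <<'E'
from h import *
print(go((.498,-.334,.062)))
p,d=cams.get_image("top");q,_=cams.get_image("side")
cv2.imwrite("pics/c5.png",np.hstack([cv2.resize(p[200:320,120:440],(480,360),interpolation=1),cv2.resize(q[130:400,150:400],(320,360),interpolation=1)]))
E
```

```text
[-0.18 -0.01  9.21]
```

View pics/c5.png

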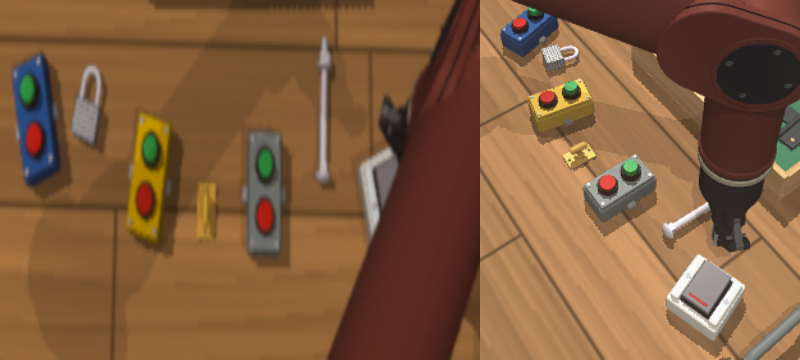

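Blue and yellow are both off with their green buttons raised, grey is untouched, nothing loose has moved, and the tool is over the far end of the white rocker. Descending.

Emit:
{"fn": "carry_out", "kwargs": {"targets": [{"dx":-0.2,"dy":0,"dz":2,"roll":0},{"dx":0,"dy":0,"dz":2.5,"roll":0},{"dx":0,"dy":0,"dz":2.2,"roll":0},{"dx":0,"dy":0,"dz":1.2,"roll":0},{"dx":0,"dy":0,"dz":0.8,"roll":0},{"dx":0,"dy":0,"dz":0.3,"roll":0},{"dx":0,"dy":0,"dz":0,"roll":0},{"dx":0,"dy":0,"dz":0,"roll":0}]}}

```text
time: 13.0
position: [0.4984, -0.3355, 0.0649]
orientation: [0.714, 3.058, -0.0]
force: [-0.7, -0.0, -0.2]
gripper_width: -0.0001
finger_force: 0.0
```

Emit:
{"fn": "carry_out", "kwargs": {"targets": [{"dx":0,"dy":0,"dz":0.2,"roll":0},{"dx":0,"dy":0,"dz":0.2,"roll":0},{"dx":0,"dy":0,"dz":0.2,"roll":0},{"dx":0,"dy":0,"dz":0.2,"roll":0},{"dx":0,"dy":0,"dz":0,"roll":0}]}}

```text
time: 13.62
position: [0.4982, -0.3352, 0.0563]
orientation: [0.714, 3.059, 0.0]
force: [0.4, 0.0, 0.3]
gripper_width: 0.0001
finger_force: 0.2
```

Emit:
{"fn": "carry_out", "kwargs": {"targets": [{"dx":0,"dy":0,"dz":0.2,"roll":0},{"dx":0,"dy":0,"dz":0.1,"roll":0},{"dx":0,"dy":0,"dz":0.1,"roll":0},{"dx":0,"dy":0,"dz":0,"roll":0}]}}

```text
time: 14.12
position: [0.4988, -0.3352, 0.0528]
orientation: [0.713, 3.058, 0.0]
force: [2.1, 1.5, 5.5]
gripper_width: 0.0
finger_force: 2.4
```

Emit:
{"fn": "carry_out", "kwargs": {"targets": [{"dx":0,"dy":0,"dz":0.1,"roll":0},{"dx":0,"dy":0,"dz":0.1,"roll":0},{"dx":0,"dy":0,"dz":0.1,"roll":0},{"dx":0,"dy":0,"dz":0,"roll":0}]}}

```text
time: 14.62
position: [0.4991, -0.3353, 0.0518]
orientation: [0.714, 3.057, 0.002]
force: [-4.2, 7.1, 26.4]
gripper_width: -0.0001
finger_force: 13.1
```

Hard stop at 26 N. Lifting well clear and checking.

Emit:
{"fn": "carry_out", "kwargs": {"targets": [{"dx":0,"dy":0,"dz":-0.5,"roll":0},{"dx":0,"dy":0,"dz":-1,"roll":0},{"dx":0,"dy":0,"dz":-2.5,"roll":0},{"dx":0,"dy":0,"dz":-3,"roll":0},{"dx":0,"dy":0,"dz":-3,"roll":0},{"dx":0,"dy":0,"dz":-2,"roll":0},{"dx":0,"dy":0,"dz":0,"roll":0},{"dx":0,"dy":0,"dz":0,"roll":0}]}}

```text
time: 15.62
position: [0.4975, -0.3349, 0.1682]
orientation: [-0.714, -3.058, -0.0]
force: [-0.7, -0.3, -0.3]
gripper_width: 0.0002
finger_force: 0.0
```

```bash
python3 - <<'E'
from h import *
p,d=cams.get_image("top");q,e=cams.get_image("side")
cv2.imwrite("pics/c6.png",np.hstack([cv2.resize(q[130:400,150:400],(400,432),interpolation=2),cv2.resize(q[305:395,280:370],(400,432),interpolation=2)]))
i=cams.camera_info("side");R=np.array(i["R"]);t=np.array(i["t"])
e0=np.load("pics/side0.npy")
for dd in(e0,e):
  for (u,v) in((336,334),(332,338),(326,344),(320,350)):
    o,r=ray("side",(u,v)); print((o+r*np.median(dd[v-1:v+2,u-1:u+2])).round(4),end=" ")
  print()
E
```

```text
[ 0.5026 -0.3349  0.0575] [ 0.4913 -0.3366  0.0574] [ 0.4761 -0.3378  0.0531] [ 0.4602 -0.3398  0.0514] 
[ 0.5053 -0.3326  0.0505] [ 0.4935 -0.3348  0.0517] [ 0.4758 -0.3381  0.0539] [ 0.4583 -0.3416  0.057 ]
```

View pics/c6.png

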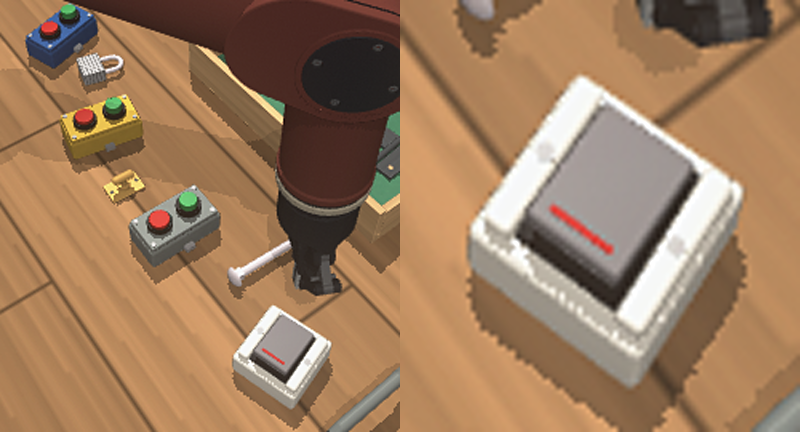

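The picture shows the rocker's near end with the red line now raised and its far end down. The pad's measured height went from about 57 to 51 mm. All three switches are off, and the ironmongery and drill switch are undisturbed.

```bash
python3 -c "
from cell import arm
print(arm.job_done())"
```

```text
the job is handed in; nothing more can be done
None
```

The job is handed in at about 16 s: grinder stopped, extractor stopped about 5 s later, light off last, with the drill switch and loose ironmongery left alone; I got no verdict back from the judging.

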